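# Load three mounts on the curing lamp and hold its shutter open

### The arm

A 7-joint arm with a two-finger parallel gripper is mounted at the origin on the work surface. World frame = base frame: x ahead of the robot, y to its left, z up, the work surface at z = 0. Lengths are in mm, angles in rad, forces in N, time in s.
With the tool pointing down it reaches from about 425 to 875 mm from the base axis. Payload 4.7 kg.
Tool frame: the origin (TCP) lies between the finger pads; the fingertips stand 11 mm ahead of it and the grasp point (between the pads) lies 8 mm behind it; z points along the fingers, y is the line along which they close (so a half turn about z gives the same grasp; the last joint's range is limited). The gripper opens to 85 mm and grips with 20 to 120 N. Pads are 22 mm wide; open, the fingers measure 114 mm over their backs; the gripper's body (76 mm by 85 mm) begins 54 mm behind the grasp point. The pads swing forward as they close: fully open they stand 13 mm farther back than shut.
Start: joints at [1.252, 0.321, -0.07, 1.45, 0.023, 1.371, -0.057], TCP at [212.33, -614.361, 242.349] pointing down, gripper open.
Joint ranges: [-2.86, 2.86], [-0.3, 2.09], [-1.38, 1.24], [0.06, 2.45], [-1.56, 4.7], [0.09, 2.05], [-2.69, 2.69]. Speed limits (rad/s): [2.57, 2.57, 3.14, 3.14, 3.14, 3.14, 3.14].

### API

Orientations are given as [roll, pitch, yaw] about the fixed x, y, z axes, in that order (R = Rz(yaw) Ry(pitch) Rx(roll)).
In Python, from station import * gives the robot as it stands. The module is installed in compiled form; this text tells all that it offers.
- The arm moves only by the tool apply_moves, never from a script. Its arguments are lists of equal length, an entry for each row: "offset": the shift along the tool's x, y, z in m, a list of three; "turn": the turn about the tool's z in degrees; "claw": the closure, from 0 (fully open) to 1 (shut). In form: {"offset": [[x, y, z], ...], "turn": [turn, ...], "claw": [claw, ...]}. A call has 1 to 20 rows; each row is the pose to reach, as a shift and turn from the pose commanded when the call began, along the tool's axes at that moment; what a row does not reach only later rows make up. A row lasts 1/10 s, in which the tool goes at most 50 mm and 8.59 degrees, less where a joint would pass 70% of its speed; a pose out of reach is approached as far as the arm can. A call with a gripper value outside its range is refused whole. The fingers move at their own pace and stop on an object; "squeeze" is the grip in N (left out, the last holds). Time passes only in rows, so rows that repeat a pose let the fingers close. It gives the time, the measured TCP pose, the force, the opening and the grip force at its end, in the units of the state.
- state(): the state, without advancing time (a new reading comes with each control period).
- get_image(name): name is "scene" or "top"; returns the picture (400x640x3 uint8, blue, green, red); there is no depth.
- camera_model(name): a dict with "intrinsics" (3x3 intrinsics, pixels), "view" (4x4, takes a point from world to camera coordinates). Camera axes: x right, y up, looking along -z (the intrinsics and any distortion apply to the point x, -y, -z); pixel columns grow to the right and rows downward; lengths in mm; the calibration is good to about 2 mm. A picture is of the moment at which its call begins. camera_model takes no time and is no camera call.
- job_done(): hands the job in; it is judged then, once.
Trained networks look in the newest picture that a camera, given by its name, has taken for a name from the list of things; names that differ only in an ending like _2 or _b are one class to them, and where a whole thing is asked for, a point or a joint stands for the part that bears it (a point fixed in the world has none). Each returns a list of dicts, best first, with "p" (0 to 1); they miss things now and then, are a little off and sometimes report something else, mostly with a low value. They report only what shows in the picture. A call takes as long as a camera call. They do not tell look-alikes from the thing itself.
- find_in(thing, camera): "extent" ([left, top, width, height] in pixels, round what is visible of it).
- spot_point(thing, camera): "uv" ([column, row] in pixels: a listed point, or the origin of a listed thing).
The state is a dict: "time": time; "q": joint angles; "qvel": joint speeds; "tau": joint torques, N m; "position": TCP position; "tool_rot": TCP orientation; "contact_force": force on the tool from outside, world axes, zero at the start; "moment": the same for the moment, N m; "width": finger opening in mm; "grip_force": force on a finger pad.
Only numpy, scipy, OpenCV 4.12 (cv2) and the standard library are available. Lean on these libraries where they do the work, as an engineer would, in place of code of your own. Each camera call takes 0.05 s, during which the arm holds its last target. There are 200 camera calls.

### The job

Stand three of the five amber specimen mounts from the steel tray gently on the curing lamp's glass window, upright and wholly on the glass, and leave the other two in the tray. Only then pull the lamp's spring-closed shutter out by its bar handle until the middle of the red band across it is level with the edge of the housing, and keep it there for the exposure: finish while still holding the bar. Leave the two yellow-capped vials and the timer standing where they are.

Things in the scene. Friction and masses are not known exactly. Their poses are not given: they have to be found in the camera images.
- mount1_c (a point): amber resin specimen mount, a solid upright disc 30 mm across and 25 mm high with a small metal specimen showing in its top, about 30 g. This point is its centre, 12.5 mm above its underside. The five mounts are alike and stand in the tray in one row along the tray's x, about 46 mm apart (centres at least 36 mm)
- mount2_c (a point): another amber resin specimen mount, same size and same centre point as mount 1
- mount3_c (a point): another amber resin specimen mount, same size and same centre point as mount 1
- mount4_c (a point): another amber resin specimen mount, same size and same centre point as mount 1
- mount5_c (a point): another amber resin specimen mount, same size and same centre point as mount 1
- tray: flat steel tray, 260 mm (its x) by 136 mm (its y), floor 3 mm thick, rim 10 mm high and 2 mm thick; fixed to the bench. Origin at the centre of its underside, z up
- lamp: fixed curing lamp shining up through its window: white box, x from -95 to +95 mm, y from -82.5 to +150 mm, flat top 90 mm above the bench. Origin on the bench below the centre of the glass window, z up. The clear window, flush in a grey frame, is 130 mm (along x) by 75 mm (along y): room for three mounts in a row along x. The shutter comes out at the side y = -82.5 mm, towards -y
- shutter (a joint): how far the shutter is out, m: 0 = shut, 0.085 = middle of its red band level with the housing's edge (window fully open), 0.105 = end stop (window partly shaded again). Dark steel blade below the glass with a 12 mm wide red band across it, seen through the window when shut. A spring pulls it shut: 3 N when shut, 7 N at the mark
- shutter_bar (a point): centre of the shutter's handle: level black round bar 14 mm thick along the lamp's x, 82 mm above the bench, carried at its ends by two flat rails 136 mm apart. When shut its centre is 55 mm out from the housing's side: 48 mm clear behind it, nothing below. Moves with the shutter; axes as the lamp's
- vial_a: clear specimen vial with a yellow cap, 30 mm across, 60 mm high, standing loose; not to be moved. Origin at the centre of its underside
- vial_b: orange specimen vial with a yellow cap, 30 mm across, 60 mm high, standing loose; not to be moved. Origin at the centre of its underside
- timer: small white bench timer lying flat, 60 by 75 by 22 mm, loose; not to be moved. Origin at the centre of its underside
Things that resemble listed ones, but are neither listed nor needed, are in the scene too. What is shaped like the part that bears mount3_c but blue or green is not meant.

How it is judged:
By the outcome, as a careful person would: the job done as asked, in the order asked, and still so for the second after the job is handed in, while the arm keeps its last pose, push and grip.
It also fails if it takes over 72 s, if anything falls off the work surface, if the arm or the gripper's body presses on something with over 40 N, if the wrist force passes 120 N, or if a joint passes its speed limit or range.

## Working session

There is one attempt and no reset: what is moved stays moved. The work goes in short steps, Python scripts to look and compute and a tool call to move; the robot and the scene stay as the last step left them, time stands still between calls to the robot, and variables do not carry over. Pictures are saved under pics/ and viewed, at most 10 in all, crops included, and the job is handed in when it is done.

Besides the shell and the picture viewer there is one more tool, called after ">>>" as name(argument=value, ...), one argument or row to a line, values as JSON. apply_moves: Moves the arm, as the interface text tells. Its arguments: {"type":"object","properties":{"offset":{"type":"array","items":{"type":"array","items":{"type":"number"}}},"turn":{"type":"array","items":{"type":"number"}},"claw":{"type":"array","items":{"type":"number"}},"squeeze":{"type":"number"}},"required":["offset","turn","claw"]}

```bash
mkdir -p pics
python3 - <<'E'
from station import *
import cv2,numpy as np
for c in ("scene","top"):
    cv2.imwrite(f"pics/{c}0.png",get_image(c))
    m=camera_model(c);print(c,np.array(m["intrinsics"]).round(1).tolist(),np.array(m["view"]).round(3).tolist(),[k for k in m])
    for t in ("mount1_c","shutter_bar","lamp","tray"):
        print(t,[(np.round(d["uv"],1).tolist(),round(d["p"],2)) for d in spot_point(t,c)][:9])
s=state();print({k:np.round(v,3).tolist() for k,v in s.items()})
E
```

```text
scene [[412.2, 0.0, 320.5], [0.0, 412.2, 195.4], [0.0, 0.0, 1.0]] [[0.796, 0.605, -0.001, -391.666], [-0.481, 0.634, 0.606, 271.449], [0.367, -0.482, 0.795, -1162.042], [0.0, 0.0, 0.0, 1.0]] ['intrinsics', 'view']
mount1_c [([224.4, 229.8], 0.51)]
shutter_bar []
lamp [([376.5, 148.1], 0.75), ([341.3, 157.6], 0.26)]
tray [([254.0, 261.9], 0.76)]
top [[394.5, 0.0, 315.4], [0.0, 394.5, 198.0], [0.0, 0.0, 1.0]] [[-0.012, -1.0, 0.004, -87.482], [0.998, -0.012, 0.064, -565.118], [-0.064, 0.005, 0.998, -909.228], [0.0, 0.0, 0.0, 1.0]] ['intrinsics', 'view']
mount1_c [([381.3, 264.6], 0.67)]
shutter_bar [([257.3, 209.8], 0.61)]
lamp [([206.8, 205.2], 0.96)]
tray [([382.8, 224.0], 0.82)]
{'time': 0.5, 'q': [1.252, 0.321, -0.07, 1.451, 0.023, 1.371, -0.057], 'qvel': [-0.0, -0.001, 0.0, -0.001, -0.0, 0.003, -0.001], 'tau': [-0.0, -49.289, -0.381, -31.426, 0.013, 0.002, -0.0], 'position': [212.323, -614.363, 242.324], 'tool_rot': [3.142, 0.0, 0.333], 'contact_force': [0.015, 0.396, -0.179], 'moment': [-0.003, -0.006, -0.052], 'grip_force': 0.0, 'width': 85.54}
```

View pics/scene0.png

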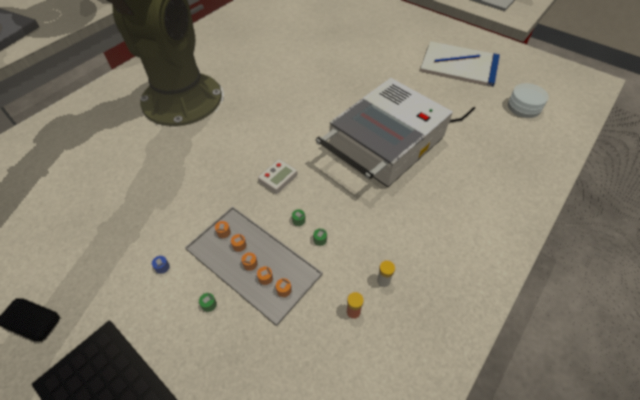

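View pics/top0.png

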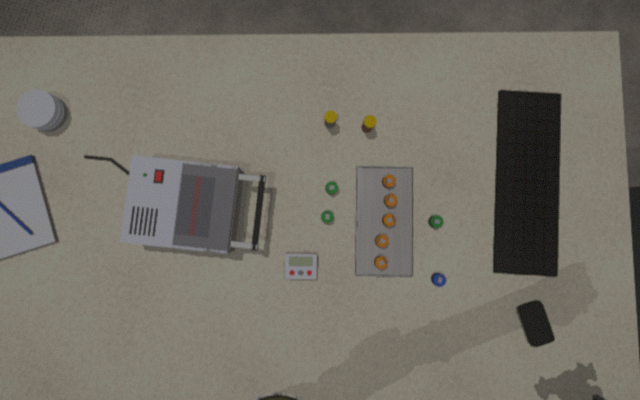

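The scene view shows the amber mounts at about (222,228), (238,242), (249,260), (264,274) and (283,287), with the lamp near (380,135). In the top view the mounts are at (390,182), (391,201), (389,220), (382,241) and (381,262). The top view also shows the lamp window near (195,207), the bar from (262,178) to (256,248), the timer at (301,266) and the vials at (331,118) and (369,122).

Possible look-alikes (top view): green discs at (332,188), (327,217) and (436,222), and a blue one at (439,280). I choose the five amber ones in the tray.

```bash
cat > h.py <<'E'
import cv2,numpy as np
from scipy.optimize import least_squares
from station import *
CM={c:camera_model(c) for c in("scene","top")}
def proj(c,P):
    P=np.atleast_2d(P);V=np.array(CM[c]["view"]);p=P@V[:3,:3].T+V[:3,3];p=p*[1,-1,-1]
    q=p@np.array(CM[c]["intrinsics"]).T;return q[:,:2]/q[:,2:]
def tri(us,ut):
    r=least_squares(lambda P:np.r_[proj("scene",P)[0]-us,proj("top",P)[0]-ut],[600,-200,20]);return r.x,np.abs(r.fun).max()
def onz(c,uv,z):
    r=least_squares(lambda p:proj(c,[p[0],p[1],z])[0]-uv,[600,-100]);return r.x
def amber(im,amin=30):
    h=cv2.cvtColor(im,cv2.COLOR_BGR2HSV);m=cv2.inRange(h,(5,130,90),(17,255,255))
    m=cv2.morphologyEx(m,cv2.MORPH_CLOSE,np.ones((5,5)))
    n,l,s,ce=cv2.connectedComponentsWithStats(m);return [(ce[i],s[i,4],s[i,:4]) for i in range(1,n) if s[i,4]>=amin]
E
python3 - <<'E'
from h import *
S=cv2.imread("pics/scene0.png");T=cv2.imread("pics/top0.png")
a={}
for n,im in(("s",S),("t",T)):
    b=amber(im);print(n,[(c.round(1).tolist(),int(k),r.tolist()) for c,k,r in b]);a[n]=b
a1=cv2.resize(T[145:270,110:280],None,fx=4.6,fy=4.6,interpolation=cv2.INTER_CUBIC)
cv2.imwrite("pics/lampT.png",a1)
cv2.imwrite("pics/lampS.png",cv2.resize(S[70:200,300:470],None,fx=4.6,fy=4.6,interpolation=cv2.INTER_CUBIC))
E
```

```text
s [([222.0, 228.4], 183, [215, 221, 14, 16]), ([250.7, 259.7], 610, [231, 234, 41, 50]), ([283.0, 286.9], 210, [276, 279, 15, 17]), ([353.4, 311.9], 80, [348, 306, 12, 11])]
t [([388.9, 180.6], 122, [383, 175, 13, 12]), ([390.6, 200.0], 126, [385, 194, 12, 13]), ([388.8, 219.7], 124, [383, 214, 13, 12]), ([381.6, 240.6], 124, [376, 235, 12, 12]), ([380.7, 262.2], 125, [375, 256, 12, 13])]
```

View pics/lampT.png

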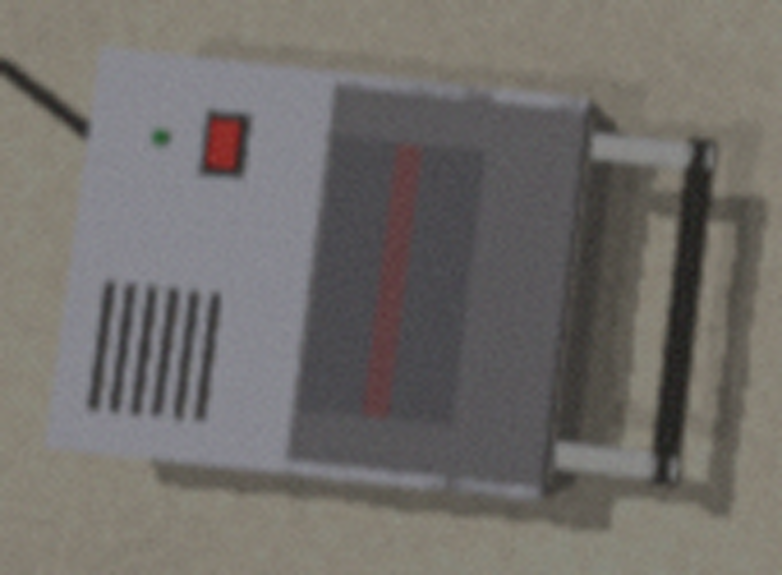

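View pics/lampS.png

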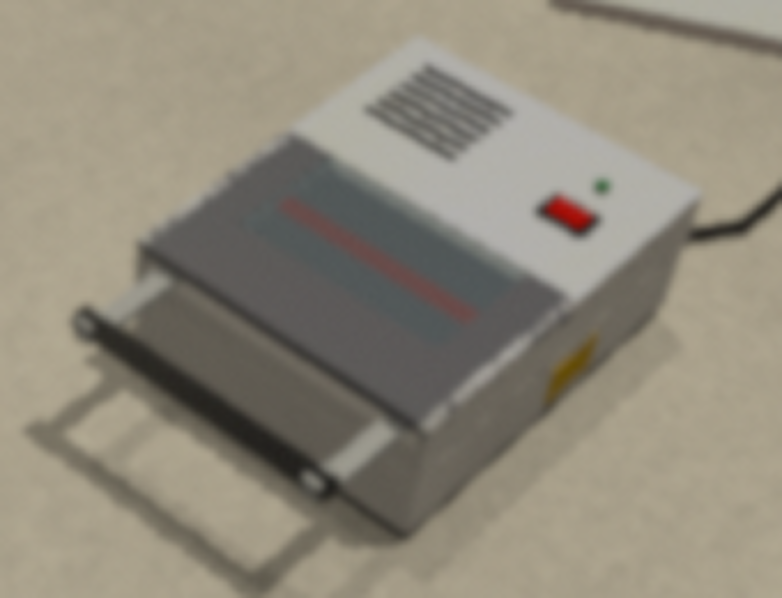

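The crops show the lamp's top corners, window corners and bar ends clearly. In the top crop the window corners are (330,140), (487,150), (455,425) and (302,412), and the bar runs from (703,145) to (665,480). Next I fit the lamp pose and triangulate the mounts.

Run:
```python
from h import *
S=cv2.imread("pics/scene0.png");T=cv2.imread("pics/top0.png")
f=lambda p,o:(np.array(p,float)+.5)/4.6-.5+o
ct=[(95,150,90),(-95,150,90),(95,-82.5,90),(-95,-82.5,90),(65,37.5,90),(65,-37.5,90),(-65,-37.5,90),(-65,37.5,90),(68,-137.5,82),(-68,-137.5,82)]
pt=f([(100,47),(47,447),(590,100),(548,497),(330,140),(487,150),(455,425),(302,412),(703,145),(665,480)],[110,145])
cs=[(-95,150,90),(95,150,90),(-95,-82.5,90),(95,-82.5,90),(-68,-137.5,82),(68,-137.5,82)]
ps=f([(418,38),(700,197),(142,250),(418,430),(85,322),(318,482)],[300,70])
def W(v,L):
    L=np.array(L,float);c,s=np.cos(v[2]),np.sin(v[2]);return np.c_[v[0]+c*L[:,0]-s*L[:,1],v[1]+s*L[:,0]+c*L[:,1],L[:,2]+v[3]]
fun=lambda v:np.r_[(proj("top",W(v,ct))-pt).ravel(),(proj("scene",W(v,cs))-ps).ravel()]
r=least_squares(fun,[570,200,0,0],loss="soft_l1");print("lamp x y yaw dz",r.x.round(4));print(fun(r.x).reshape(-1,2).round(1).tolist())
print("bar",W(r.x,[(0,-137.5,82),(0,-222.5,82)]).round(1).tolist())
for k,(ang,) in enumerate(zip([-30*0-0])): pass
t=sorted([b[0] for b in amber(T)],key=lambda c:-c[1])
h=cv2.cvtColor(S,cv2.COLOR_BGR2HSV);m=cv2.inRange(h,(5,130,90),(17,255,255))[215:300,210:296]
xy=np.argwhere(m)[:,::-1].astype(np.float32)+[210,215]
_,_,c=cv2.kmeans(xy.astype(np.float32),5,None,(3,100,.01),20,cv2.KMEANS_PP_CENTERS)
c=c[np.argsort(c[:,0])]
for a,b in zip(c,t): P,e=tri(a,b);print("mount",a.round(1),b.round(1),P.round(1),round(e,2), "at z15.5",onz("top",b,17).round(1))
# tray corners guess at rim z=10
print("tray",[onz("top",p,10).round(0).tolist() for p in[(357,167),(412,168),(412,275),(356,275)]])
for n,p,z in(("timer",(301,266),22),("vialA",(331,118),60),("vialB",(370,121),60),("g1",(332,188),20),("g2",(327,217),20),("g3",(436,222),20)): print(n,onz("top",p,z).round(0))
```

```text
lamp x y yaw dz [ 5.466445e+02  1.675208e+02 -1.163000e-01 -1.522200e+00]
[[0.7, 0.1], [0.4, 0.1], [-0.0, -0.3], [-1.2, 0.5], [0.1, -1.2], [0.2, 0.2], [-0.1, 0.1], [-1.4, -0.7], [-0.5, 5.1], [0.8, -5.8], [-1.0, 0.2], [-0.1, -0.5], [-1.9, -1.8], [1.8, 0.8], [2.6, 2.7], [-2.7, -0.8]]
bar [[530.7, 30.9, 80.5], [520.8, -53.5, 80.5]]
mount [222.2 228.7] [380.7 262.2] [ 413.1 -243.8   17.8] 0.42 at z15.5 [ 412.3 -244.7]
mount [237.8 242.6] [381.6 240.6] [ 463.  -247.6   16. ] 0.3 at z15.5 [ 462.5 -248. ]
mount [249.  260.9] [388.8 219.7] [ 511.7 -265.3   17.3] 0.3 at z15.5 [ 511.2 -266. ]
mount [264.2 275.5] [390.6 200. ] [ 557.8 -270.6   16.9] 0.28 at z15.5 [ 557.3 -271.1]
mount [282.9 287.6] [388.9 180.6] [ 603.9 -267.9   16.9] 0.25 at z15.5 [ 603.3 -268.4]
tray [[637.0, -194.0], [634.0, -326.0], [381.0, -319.0], [383.0, -187.0]]
timer [406. -59.]
vialA [ 743. -132.]
vialB [ 735. -220.]
g1 [ 587. -133.]
g2 [ 519. -121.]
g3 [ 504. -376.]
```

```bash
cat >> h.py <<'E'
def off(frm,yaw,to):
    d=np.array(to,float)-frm;c,s=np.cos(yaw),np.sin(yaw)
    return np.round(np.array([c*d[0]+s*d[1],s*d[0]-c*d[1],-d[2]])/1000,4).tolist()
LAMP=np.array([546.6,167.5]);LY=-0.1163
def lw(x,y,z):
    c,s=np.cos(LY),np.sin(LY);return np.array([LAMP[0]+c*x-s*y,LAMP[1]+s*x+c*y,z])
E
python3 - <<'E'
from h import *
print(off(np.array([212.33,-614.361,242.349]),.333,[603.6,-268.2,150]),np.degrees(.333-LY))
T=cv2.imread("pics/top0.png");cv2.imwrite("pics/tray.png",cv2.resize(T[160:285,315:450],None,fx=4.4,fy=4.4))
E
```

```text
[0.4829, -0.1992, 0.0923] 25.74299373522789
```

View pics/tray.png

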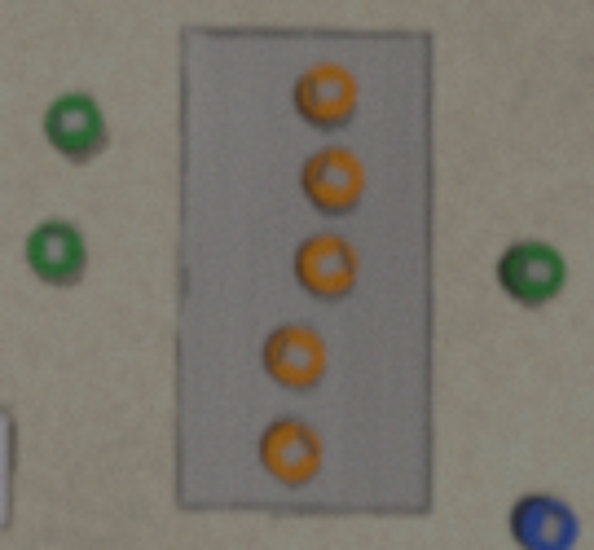

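The crop shows five amber discs inside the tray, at crop (326,94), (333,180), (326,266), (295,357) and (291,452). The green and blue ones are outside it. I'll start with the far mount, mount 5.

>>> apply_moves(
  offset=[
    [0.0345, -0.014, 0],
    [0.069, -0.028, 0],
    [0.1035, -0.043, 0],
    [0.138, -0.057, 0],
    [0.172, -0.071, 0],
    [0.207, -0.085, 0],
    [0.242, -0.1, 0],
    [0.276, -0.114, 0.01],
    [0.311, -0.128, 0.03],
    [0.345, -0.142, 0.05],
    [0.38, -0.157, 0.07],
    [0.414, -0.171, 0.085],
    [0.449, -0.185, 0.0923],
    [0.482, -0.199, 0.0923],
    [0.482, -0.199, 0.0923],
    [0.482, -0.199, 0.0923],
  ],
  turn=[4, 8, 12, 16, 20, 24, 25.74, 25.74, 25.74, 25.74, 25.74, 25.74, 25.74, 25.74, 25.74, 25.74],
  claw=[0.1, 0.2, 0.2, 0.2, 0.2, 0.2, 0.2, 0.2, 0.2, 0.2, 0.2, 0.2, 0.2, 0.2, 0.2, 0.2],
  squeeze=25,
)

```text
time: 2.1
position: [603.4, -267.8, 149.8]
tool_rot: [-3.142, 0.0, -0.114]
contact_force: [-0.6, -0.4, -0.5]
width: 68.1
grip_force: 0.0
```

>>> apply_moves(
  offset=[
    [-0.001, 0, 0.035],
    [-0.001, 0, 0.07],
    [-0.001, 0, 0.1],
    [-0.001, 0, 0.12],
    [-0.001, 0, 0.13],
    [-0.001, 0, 0.134],
    [-0.001, 0, 0.134],
    [-0.001, 0, 0.134],
    [-0.001, 0, 0.134],
    [-0.001, 0, 0.134],
    [-0.001, 0, 0.134],
    [-0.001, 0, 0.134],
    [-0.001, 0, 0.134],
  ],
  turn=[0, 0, 0, 0, 0, 0, 0, 0, 0, 0, 0, 0, 0],
  claw=[0.2, 0.2, 0.2, 0.2, 0.2, 0.2, 0.3, 0.4, 0.5, 0.6, 0.7, 0.8, 0.9],
)

```text
time: 3.4
position: [602.5, -268.9, 17.0]
tool_rot: [3.141, -0.001, -0.116]
contact_force: [-0.3, 0.6, 6.0]
width: 29.2
grip_force: 25.0
```

```bash
cat >> h.py <<'E'
def step(frm,yaw,o):
    c,s=np.cos(yaw),np.sin(yaw);x,y,z=np.array(o)*1000
    return np.array(frm)+[c*x+s*y,s*x-c*y,-z]
E
python3 - <<'E'
from h import *
y0=.333;p=step([212.33,-614.361,242.349],y0,[.482,-.199,.0923]);yw=LY
p=step(p,yw,[-.001,0,.134]);print(p)
print(off(p,yw,lw(42,0,112)), lw(42,0,112))
E
```

```text
[ 601.80948842 -268.6208242    16.049     ]
[-0.0634, -0.4268, -0.096] [588.31628052 162.62640382 112.        ]
```

>>> apply_moves(
  offset=[
    [0, 0, -0.01],
    [0, 0, -0.04],
    [0, 0, -0.08],
    [0, -0.02, -0.12],
    [-0.004, -0.05, -0.145],
    [-0.012, -0.09, -0.16],
    [-0.02, -0.13, -0.16],
    [-0.027, -0.17, -0.16],
    [-0.033, -0.21, -0.16],
    [-0.04, -0.25, -0.16],
    [-0.046, -0.29, -0.16],
    [-0.052, -0.33, -0.16],
    [-0.058, -0.37, -0.16],
    [-0.0634, -0.4, -0.15],
    [-0.0634, -0.42, -0.14],
    [-0.0634, -0.4268, -0.125],
    [-0.0634, -0.4268, -0.11],
    [-0.0634, -0.4268, -0.098],
    [-0.0634, -0.4268, -0.096],
    [-0.0634, -0.4268, -0.096],
  ],
  turn=[0, 0, 0, 0, 0, 0, 0, 0, 0, 0, 0, 0, 0, 0, 0, 0, 0, 0, 0, 0],
  claw=[0.9, 0.9, 0.9, 0.9, 0.9, 0.9, 0.9, 0.9, 0.9, 0.9, 0.9, 0.9, 0.9, 0.9, 0.9, 0.9, 0.9, 0.9, 0.9, 0.9],
)

```text
time: 5.4
position: [588.4, 160.9, 111.2]
tool_rot: [3.141, 0.001, -0.119]
contact_force: [-0.5, -0.1, -0.2]
width: 29.3
grip_force: 24.8
```

Run:
```python
from h import *
S=get_image("scene");T=get_image("top");print(state()["position"])
a=cv2.resize(T[150:255,150:280],None,fx=3,fy=3,interpolation=2);b=cv2.resize(S[70:175,310:440],None,fx=3,fy=3,interpolation=2)
cv2.imwrite("pics/place1.png",np.hstack([a,b]))
print([(c.round(1),k) for c,k,_ in amber(S)],[(c.round(1),k) for c,k,_ in amber(T)])
print("proj",proj("scene",lw(42,0,105)),proj("top",lw(42,0,105)))
```

```text
[589.07015212 161.76488188 112.51369607]
[(array([401. , 127.2]), np.int32(76)), (array([243.9, 252.3]), np.int32(796)), (array([353.5, 311.8]), np.int32(80))] [(array([390.5, 200.1]), np.int32(125)), (array([388.7, 219.6]), np.int32(124)), (array([381.7, 240.6]), np.int32(122)), (array([380.8, 262.2]), np.int32(127))]
proj [[397.14805556 127.43713313]] [[195.0059136  185.42153907]]
```

View pics/place1.png

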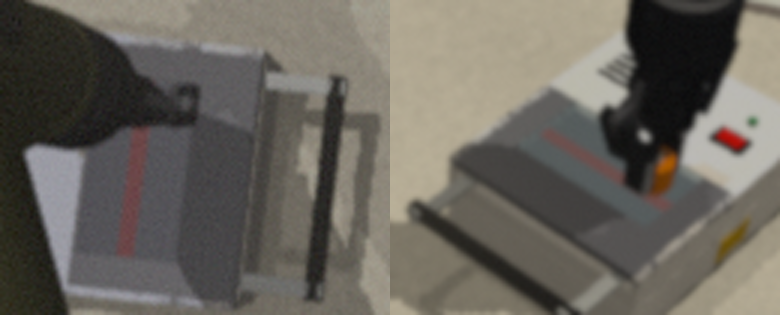

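The mount is held above the +x end of the window (right half, near (660,175)). I'll lower it slowly until it touches.

>>> apply_moves(
  offset=[
    [0, 0, 0.003],
    [0, 0, 0.006],
    [0, 0, 0.007],
    [0, 0, 0.0075],
    [0, 0, 0.008],
  ],
  turn=[0, 0, 0, 0, 0],
  claw=[0.9, 0.9, 0.9, 0.9, 0.9],
)

```text
time: 6.0
position: [588.5, 162.6, 104.0]
tool_rot: [3.142, -0.0, -0.116]
contact_force: [-0.5, 0.7, 3.2]
width: 29.2
grip_force: 24.9
```

Run:
```python
from h import *
p=lw(42,0,104);q=np.array([556.5,-270.9,18]);r=lw(0,0,113);q3=np.array([510.5,-265.7,18])
print(off(p,LY,q),off(q,LY,r),off(lw(0,0,105),LY,q3),off(q3,LY,lw(-42,0,113)))
```

```text
[0.0187, 0.4343, 0.086] [-0.0607, -0.4343, -0.095] [0.0144, 0.4345, 0.087] [-0.0564, -0.4345, -0.095]
```

>>> apply_moves(
  offset=[
    [0, 0, 0],
    [0, 0, 0],
    [0, 0, 0],
    [0, 0, 0],
    [0, 0, -0.01],
    [0, 0, -0.03],
    [0, 0, -0.06],
  ],
  turn=[0, 0, 0, 0, 0, 0, 0],
  claw=[0.6, 0.5, 0.4, 0.3, 0.25, 0.25, 0.25],
)

```text
time: 6.7
position: [587.4, 162.2, 163.7]
tool_rot: [3.141, 0.003, -0.116]
contact_force: [0.1, -0.7, -0.2]
width: 64.1
grip_force: 0.0
```

>>> apply_moves(
  offset=[
    [0, 0.01, -0.02],
    [0.002, 0.05, -0.02],
    [0.004, 0.095, -0.02],
    [0.006, 0.14, -0.02],
    [0.008, 0.185, -0.02],
    [0.01, 0.23, -0.02],
    [0.012, 0.275, -0.02],
    [0.014, 0.32, -0.01],
    [0.016, 0.365, 0.0],
    [0.0187, 0.405, 0.02],
    [0.0187, 0.43, 0.04],
    [0.0187, 0.4343, 0.06],
    [0.0187, 0.4343, 0.06],
  ],
  turn=[0, 0, 0, 0, 0, 0, 0, 0, 0, 0, 0, 0, 0],
  claw=[0.25, 0.25, 0.25, 0.25, 0.25, 0.25, 0.25, 0.25, 0.25, 0.25, 0.25, 0.25, 0.25],
)

```text
time: 8.0
position: [554.2, -271.9, 101.5]
tool_rot: [-3.14, 0.005, -0.119]
contact_force: [-0.6, 0.5, 0.3]
width: 63.8
grip_force: 0.0
```

Run:
```python
from h import *
S=get_image("scene");T=get_image("top");s=state();print(s["time"],s["position"])
A=[(c,k) for c,k,_ in amber(S)];B=[(c,k) for c,k,_ in amber(T)]
print([(c.round(1),k) for c,k in A],[(c.round(1),k) for c,k in B])
a=[c for c,k in A if c[1]<170];b=[c for c,k in B if c[0]<250]
P,e=tri(a[0],b[0]);d=P[:2]-LAMP;c,sn=np.cos(LY),np.sin(LY);print(P,e,"lamp xy",c*d[0]+sn*d[1],-sn*d[0]+c*d[1])
x=cv2.resize(T[150:255,150:280],None,fx=3,fy=3,interpolation=2);y=cv2.resize(S[70:175,310:440],None,fx=3,fy=3,interpolation=2)
cv2.imwrite("pics/place2.png",np.hstack([x,y]))
```

```text
8.1 [ 557.08068615 -270.13702711  104.7140552 ]
[(array([397.6, 128.5]), np.int32(167)), (array([221. , 228.8]), np.int32(159)), (array([257.9, 268.5]), np.int32(397)), (array([353.5, 311.9]), np.int32(77))] [(array([194.9, 184.5]), np.int32(125)), (array([388.5, 220. ]), np.int32(111)), (array([381.8, 240.7]), np.int32(130)), (array([380.7, 262.2]), np.int32(130))]
[590.09245572 163.27596543 102.35164994] 0.2388879283162737 lamp xy 43.68880290487336 0.8512774969709325
```

View pics/place2.png

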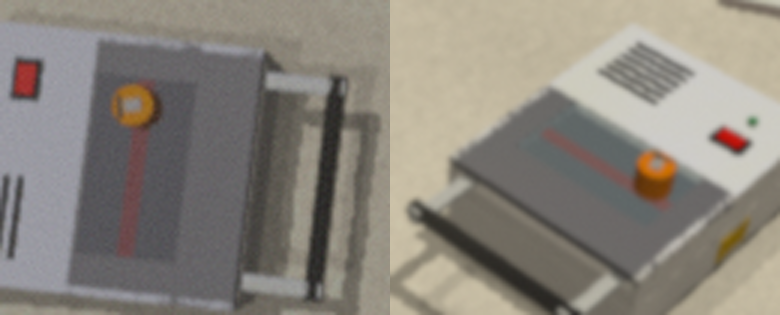

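The first mount stands upright inside the window, at about (133,105) in the left crop and (655,175) in the right. Next is mount 4.

>>> apply_moves(
  offset=[
    [0, 0, 0.03],
    [0, 0, 0.06],
    [0, 0, 0.077],
    [0, 0, 0.0855],
    [0, 0, 0.0855],
    [0, 0, 0.0855],
    [0, 0, 0.0855],
    [0, 0, 0.0855],
    [0, 0, 0.0855],
    [0, 0, 0.0855],
    [0, 0, 0.0855],
  ],
  turn=[0, 0, 0, 0, 0, 0, 0, 0, 0, 0, 0],
  claw=[0.25, 0.25, 0.25, 0.25, 0.3, 0.4, 0.5, 0.6, 0.7, 0.8, 0.9],
)

```text
time: 9.2
position: [557.3, -271.3, 19.7]
tool_rot: [3.141, -0.002, -0.116]
contact_force: [-0.3, 0.4, 5.3]
width: 29.2
grip_force: 24.9
```

>>> apply_moves(
  offset=[
    [0, 0, -0.01],
    [0, 0, -0.04],
    [0, 0, -0.08],
    [0, -0.02, -0.12],
    [-0.004, -0.05, -0.145],
    [-0.012, -0.09, -0.16],
    [-0.02, -0.13, -0.17],
    [-0.027, -0.17, -0.17],
    [-0.033, -0.21, -0.17],
    [-0.04, -0.25, -0.17],
    [-0.046, -0.29, -0.17],
    [-0.052, -0.33, -0.17],
    [-0.058, -0.37, -0.17],
    [-0.0607, -0.4, -0.17],
    [-0.0607, -0.42, -0.16],
    [-0.0607, -0.4313, -0.14],
    [-0.0607, -0.4313, -0.12],
    [-0.0607, -0.4313, -0.1],
    [-0.0607, -0.4313, -0.0945],
    [-0.0607, -0.4313, -0.0945],
  ],
  turn=[0, 0, 0, 0, 0, 0, 0, 0, 0, 0, 0, 0, 0, 0, 0, 0, 0, 0, 0, 0],
  claw=[0.9, 0.9, 0.9, 0.9, 0.9, 0.9, 0.9, 0.9, 0.9, 0.9, 0.9, 0.9, 0.9, 0.9, 0.9, 0.9, 0.9, 0.9, 0.9, 0.9],
)

```text
time: 11.2
position: [545.7, 164.1, 112.4]
tool_rot: [3.141, 0.002, -0.117]
contact_force: [0.0, 0.1, -0.0]
width: 29.0
grip_force: 24.8
```

>>> apply_moves(
  offset=[
    [0, 0, 0.003],
    [0, 0, 0.005],
    [0, 0, 0.006],
    [0, 0, 0.0065],
    [0, 0, 0.007],
    [0, 0, 0.007],
  ],
  turn=[0, 0, 0, 0, 0, 0],
  claw=[0.9, 0.9, 0.9, 0.9, 0.9, 0.9],
)

```text
time: 11.8
position: [546.7, 164.5, 106.7]
tool_rot: [3.141, -0.001, -0.117]
contact_force: [-2.1, 0.1, 4.4]
width: 29.1
grip_force: 25.1
```

Contact is at the expected height, so I release, rise and go to mount 3.

>>> apply_moves(
  offset=[
    [0, 0, 0],
    [0, 0, 0],
    [0, 0, 0],
    [0, 0, 0],
    [0, 0, -0.01],
    [0, 0, -0.03],
    [0, 0, -0.06],
  ],
  turn=[0, 0, 0, 0, 0, 0, 0],
  claw=[0.6, 0.5, 0.4, 0.3, 0.25, 0.25, 0.25],
)

```text
time: 12.5
position: [545.4, 164.2, 165.7]
tool_rot: [3.141, 0.003, -0.116]
contact_force: [0.5, 0.2, -0.4]
width: 63.9
grip_force: 0.0
```

Run:
```python
from h import *
p=lw(0,-3,166);q=np.array([510.5,-265.7,18.5]);print(off(p,LY,q),off(q,LY,lw(-42,-2,113)))
```

```text
[0.0144, 0.4315, 0.1475] [-0.0564, -0.4325, -0.0945]
```

>>> apply_moves(
  offset=[
    [0, 0.01, -0.02],
    [0.002, 0.05, -0.02],
    [0.004, 0.095, -0.02],
    [0.006, 0.14, -0.02],
    [0.008, 0.185, -0.02],
    [0.01, 0.23, -0.02],
    [0.012, 0.275, -0.02],
    [0.014, 0.32, -0.01],
    [0.0144, 0.365, 0.0],
    [0.0144, 0.405, 0.02],
    [0.0144, 0.428, 0.04],
    [0.0144, 0.4315, 0.06],
    [0.0144, 0.4315, 0.06],
  ],
  turn=[0, 0, 0, 0, 0, 0, 0, 0, 0, 0, 0, 0, 0],
  claw=[0.25, 0.25, 0.25, 0.25, 0.25, 0.25, 0.25, 0.25, 0.25, 0.25, 0.25, 0.25, 0.25],
)

```text
time: 13.8
position: [508.4, -266.3, 103.6]
tool_rot: [-3.14, 0.005, -0.119]
contact_force: [-0.0, 0.1, 0.9]
width: 63.8
grip_force: 0.0
```

Run:
```python
from h import *
S=get_image("scene");T=get_image("top");s=state();print(s["time"],s["position"])
A=[(c.round(1).tolist(),int(k)) for c,k,_ in amber(S)];B=[(c.round(1).tolist(),int(k)) for c,k,_ in amber(T)];print(A,B)
for c,k in B: 
    if c[0]<250:
        P=onz("top",c,102.5);d=P-LAMP;q,sn=np.cos(LY),np.sin(LY);print("lamp xy",q*d[0]+sn*d[1],-sn*d[0]+q*d[1])
```

```text
13.9 [ 511.01287014 -265.08118364  106.64564888]
[([390.1, 124.2], 354), ([243.6, 252.0], 401), ([353.5, 311.9], 81)] [([194.9, 184.5], 122), ([193.0, 204.7], 155), ([381.8, 240.9], 123), ([380.8, 262.2], 131)]
lamp xy 44.10060117528731 1.2454608276936638
lamp xy 0.750524373329271 -0.07807167279983941
```

>>> apply_moves(
  offset=[
    [0, 0, 0.03],
    [0, 0, 0.06],
    [0, 0, 0.079],
    [0, 0, 0.0875],
    [0, 0, 0.0875],
    [0, 0, 0.0875],
    [0, 0, 0.0875],
    [0, 0, 0.0875],
    [0, 0, 0.0875],
    [0, 0, 0.0875],
    [0, 0, 0.0875],
  ],
  turn=[0, 0, 0, 0, 0, 0, 0, 0, 0, 0, 0],
  claw=[0.25, 0.25, 0.25, 0.25, 0.3, 0.4, 0.5, 0.6, 0.7, 0.8, 0.9],
)

```text
time: 15.0
position: [511.4, -266.2, 19.8]
tool_rot: [3.141, -0.002, -0.116]
contact_force: [-0.1, -0.2, 6.5]
width: 29.2
grip_force: 24.6
```

>>> apply_moves(
  offset=[
    [0, 0, -0.01],
    [0, 0, -0.04],
    [0, 0, -0.08],
    [0, -0.02, -0.12],
    [-0.004, -0.05, -0.145],
    [-0.012, -0.09, -0.16],
    [-0.02, -0.13, -0.17],
    [-0.027, -0.17, -0.17],
    [-0.033, -0.21, -0.17],
    [-0.04, -0.25, -0.17],
    [-0.046, -0.29, -0.17],
    [-0.052, -0.33, -0.17],
    [-0.055, -0.37, -0.17],
    [-0.0564, -0.4, -0.17],
    [-0.0564, -0.42, -0.16],
    [-0.0564, -0.4325, -0.14],
    [-0.0564, -0.4325, -0.12],
    [-0.0564, -0.4325, -0.1],
    [-0.0564, -0.4325, -0.0945],
    [-0.0564, -0.4325, -0.0945],
  ],
  turn=[0, 0, 0, 0, 0, 0, 0, 0, 0, 0, 0, 0, 0, 0, 0, 0, 0, 0, 0, 0],
  claw=[0.9, 0.9, 0.9, 0.9, 0.9, 0.9, 0.9, 0.9, 0.9, 0.9, 0.9, 0.9, 0.9, 0.9, 0.9, 0.9, 0.9, 0.9, 0.9, 0.9],
)

```text
time: 17.0
position: [504.2, 170.0, 112.5]
tool_rot: [3.141, 0.002, -0.116]
contact_force: [0.5, 0.6, 0.3]
width: 29.0
grip_force: 24.8
```

>>> apply_moves(
  offset=[
    [0, 0, 0.003],
    [0, 0, 0.005],
    [0, 0, 0.006],
    [0, 0, 0.0065],
    [0, 0, 0.007],
    [0, 0, 0.007],
  ],
  turn=[0, 0, 0, 0, 0, 0],
  claw=[0.9, 0.9, 0.9, 0.9, 0.9, 0.9],
)

```text
time: 17.6
position: [505.1, 170.4, 106.7]
tool_rot: [3.141, -0.001, -0.116]
contact_force: [-1.4, -0.9, 5.5]
width: 28.7
grip_force: 25.2
```

>>> apply_moves(
  offset=[
    [0, 0, 0],
    [0, 0, 0],
    [0, 0, 0],
    [0, 0, 0],
    [0, 0, -0.01],
    [0, 0, -0.03],
    [0, 0, -0.06],
    [0.01, 0.035, -0.06],
    [0.022, 0.07, -0.06],
    [0.034, 0.105, -0.06],
    [0.042, 0.13, -0.06],
    [0.042, 0.1355, -0.06],
    [0.042, 0.1355, -0.06],
    [0.042, 0.1355, -0.06],
  ],
  turn=[0, 0, 0, 0, 0, 0, 0, 0, 0, 0, 0, 0, 0, 0],
  claw=[0.6, 0.5, 0.4, 0.3, 0.25, 0.25, 0.25, 0.35, 0.45, 0.5, 0.5, 0.5, 0.5, 0.5],
)

```text
time: 19.0
position: [530.7, 32.7, 166.4]
tool_rot: [-3.141, -0.0, -0.115]
contact_force: [0.5, -0.2, 0.4]
width: 42.7
grip_force: 0.0
```

Run:
```python
from h import *
S=get_image("scene");T=get_image("top");s=state();print(s["time"],s["position"],s["width"])
B=[(c.round(1).tolist(),int(k)) for c,k,_ in amber(T)];print(B)
for c,k in B: 
    if c[0]<250:
        P=onz("top",c,102.5);d=P-LAMP;q,sn=np.cos(LY),np.sin(LY);print("lamp xy",q*d[0]+sn*d[1],-sn*d[0]+q*d[1])
print("bar proj",proj("scene",[lw(0,-137.5,82),lw(68,-137.5,82),lw(-68,-137.5,82)]).round(1),proj("top",[lw(0,-137.5,82),lw(68,-137.5,82),lw(-68,-137.5,82)]).round(1))
x=cv2.resize(T[150:260,150:280],None,fx=3,fy=3,interpolation=2);y=cv2.resize(S[70:180,310:440],None,fx=3,fy=3,interpolation=2)
cv2.imwrite("pics/place3.png",np.hstack([x,y]))
```

```text
19.1 [530.61104068  32.86657677 166.21690098] 42.67956988736024
[([381.7, 240.6], 125), ([380.7, 262.2], 127)]
bar proj [[342.7 157. ]
 [366.1 173.1]
 [320.6 141.8]] [[258.4 212.1]
 [261.9 181.2]
 [254.8 243.2]]
```

View pics/place3.png

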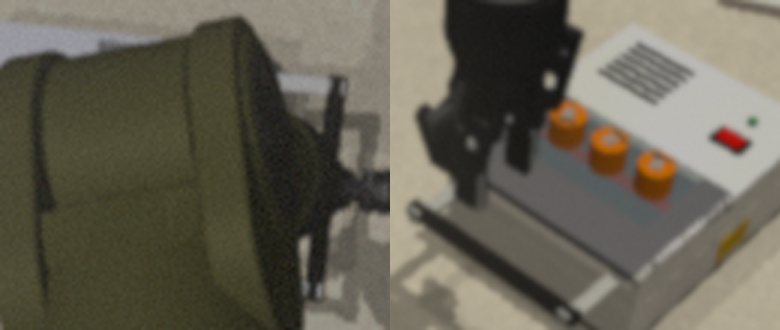

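Three mounts stand upright on the glass, at right-crop (568,122), (608,150) and (655,175). The bar is below the gripper, so I descend, grip it, and wait before pulling.

>>> apply_moves(
  offset=[
    [0, 0.002, 0.03],
    [0, 0.002, 0.06],
    [0, 0.002, 0.08],
    [0, 0.002, 0.09],
    [0, 0.002, 0.092],
    [0, 0.002, 0.092],
    [0, 0.002, 0.092],
    [0, 0.002, 0.092],
    [0, 0.002, 0.092],
    [0, 0.002, 0.092],
    [0, 0.002, 0.092],
  ],
  turn=[0, 0, 0, 0, 0, 0, 0, 0, 0, 0, 0],
  claw=[0.5, 0.5, 0.5, 0.5, 0.5, 0.55, 0.6, 0.7, 0.8, 0.9, 1.0],
  squeeze=60,
)

```text
time: 20.2
position: [531.4, 30.0, 75.1]
tool_rot: [-3.14, -0.002, -0.116]
contact_force: [-1.1, 2.8, 6.3]
width: 11.8
grip_force: 58.5
```

>>> apply_moves(
  offset=[
    [0, 0.004, 0],
    [0, 0.01, 0],
    [0, 0.018, 0],
    [0, 0.026, 0],
    [0, 0.034, 0],
    [0, 0.042, 0],
    [0, 0.05, 0],
    [0, 0.058, 0],
    [0, 0.066, 0],
    [0, 0.073, 0],
    [0, 0.079, 0],
    [0, 0.083, 0],
    [0, 0.085, 0],
    [0, 0.085, 0],
    [0, 0.085, 0],
    [0, 0.085, 0],
  ],
  turn=[0, 0, 0, 0, 0, 0, 0, 0, 0, 0, 0, 0, 0, 0, 0, 0],
  claw=[1, 1, 1, 1, 1, 1, 1, 1, 1, 1, 1, 1, 1, 1, 1, 1],
)

```text
time: 21.8
position: [521.6, -53.2, 75.1]
tool_rot: [-3.139, -0.001, -0.115]
contact_force: [0.0, 6.2, 8.0]
width: 12.0
grip_force: 58.8
```

Run:
```python
from h import *
S=get_image("scene");ps=[];
T=get_image("top")
for i in range(6): get_image("top");ps.append(state()["position"])
s=state();p=np.mean(ps,0);print(s["time"],p.round(2),np.std(ps,0).round(2),np.round(s["contact_force"],1),s["width"],s["grip_force"])
d=p[:2]-LAMP;q,sn=np.cos(LY),np.sin(LY);print("tcp in lamp",q*d[0]+sn*d[1],-sn*d[0]+q*d[1])
B=[(c.round(1).tolist(),int(k)) for c,k,_ in amber(T)];print(B,[(c.round(1).tolist(),int(k)) for c,k,_ in amber(S)])
cv2.imwrite("pics/S1.png",S);cv2.imwrite("pics/T1.png",T)
x=cv2.resize(T[150:275,140:300],None,fx=4.8,fy=4.8,interpolation=2)
y=cv2.resize(S[80:210,285:435],None,fx=4.6,fy=4.6,interpolation=2)
cv2.imwrite("pics/pullS.png",y);cv2.imwrite("pics/pullT.png",x)
```

```text
22.2 [521.54 -53.19  75.07] [0.02 0.01 0.01] [-0.9  6.2  6.6] 11.774093465804402 58.762582540512085
tcp in lamp 0.7134952940474122 -222.1107577534127
[([195.5, 184.8], 103), ([193.2, 205.0], 138), ([190.2, 224.8], 141), ([381.7, 240.6], 125), ([380.7, 262.2], 126)] [([375.4, 114.7], 305), ([397.8, 128.0], 139), ([229.9, 235.2], 387), ([353.6, 312.0], 80)]
```

View pics/pullS.png

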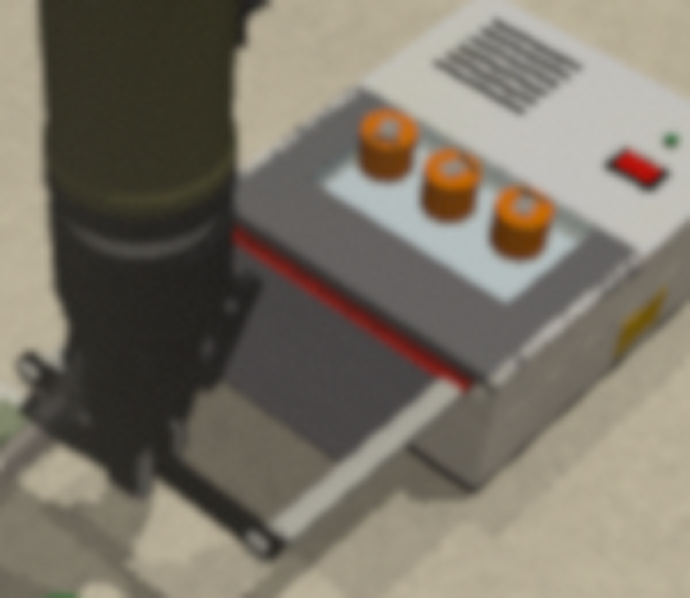

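The window is fully open, the mounts stand on the glass (crop (388,145), (452,185), (522,222)), and about half of the red band shows at the housing edge. I'll measure the bar's travel between the pictures to refine it.

Run:
```python
from h import *
q,sn=np.cos(LY),np.sin(LY)
def lxy(P): d=P-LAMP;return np.array([q*d[0]+sn*d[1],-sn*d[0]+q*d[1]])
def prof(f,Y):
    I=cv2.GaussianBlur(cv2.cvtColor(cv2.imread(f),cv2.COLOR_BGR2GRAY),(0,0),.7).astype(np.float32);out=[]
    for x in (-62,-57,-52,-47,-42,42,47,52,57,62):
        ys=np.arange(-20,20,.25);uv=proj("top",[lw(x,Y+y,82) for y in ys]).astype(np.float32)
        v=cv2.remap(I,uv[:,:1].copy(),uv[:,1:].copy(),1).ravel();w=np.clip(65-v,0,None);out.append(round(float((w*ys).sum()/w.sum()+Y),1) if w.sum()>20 else None)
    return out
print(prof("pics/top0.png",-137.5));print(prof("pics/T1.png",-222.5))
# red band visible in scene: width across, blade/edge
T=cv2.imread("pics/T1.png").astype(int);R=(T[...,2]-T[...,:2].max(2)).astype(np.float32)
T0=cv2.imread("pics/top0.png").astype(int);R0=(T0[...,2]-T0[...,:2].max(2)).astype(np.float32)
S=cv2.imread("pics/S1.png").astype(int);RS=(S[...,2]-S[...,:2].max(2)).astype(np.float32)
for n,c,I,xs,Yc in(("T",'top',R,(-60,-50,-40,40,50,60),-82),("S",'scene',RS,(20,30,40,50),-82)):
    for x in xs:
        ys=np.arange(-20,12,.5);uv=proj(c,[lw(x,Yc+y,80) for y in ys]).astype(np.float32)
        v=cv2.remap(I,uv[:,:1].copy(),uv[:,1:].copy(),1).ravel();m=v>v.max()/2;print(n,x,round(float(v.max())),Yc+ys[m].min(),Yc+ys[m].max())
```

```text
[-136.5, -136.5, -136.6, -136.7, -136.6, -136.5, -136.7, -136.8, -136.7, -136.7]
[-224.6, -225.3, -224.9, -224.5, -225.3, -230.8, -226.2, -223.8, -224.2, -221.9]
T -60 76 -89.0 -83.0
T -50 71 -89.0 -82.5
T -40 77 -89.0 -83.0
T 40 69 -89.5 -82.5
T 50 83 -89.0 -83.0
T 60 87 -89.0 -82.5
S 20 74 -90.5 -80.5
S 30 77 -90.5 -80.0
S 40 77 -90.5 -80.5
S 50 82 -90.5 -80.5
```

View pics/pullT.png

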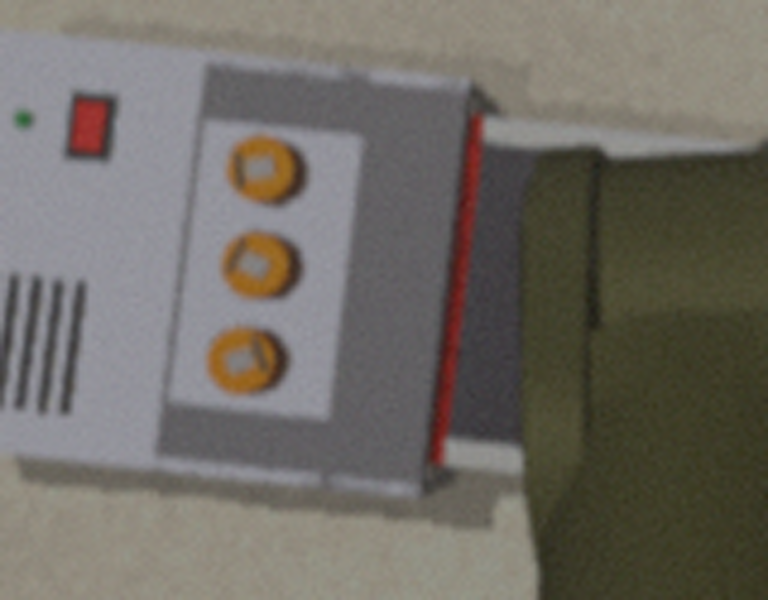

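The top view shows all three mounts wholly inside the lit window, at (262,170), (258,263) and (245,358). About 6 mm of the red band is visible, so its middle is at the housing edge, and the arm's measured travel agrees at about 84–85 mm. I'm handing in while still holding the bar.

```bash
python3 -c "
from station import *
print(job_done())"
```

```text
the job is handed in; nothing more can be done
None
```

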